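# Torque the test cell's clamp nut to the click

## Robot

A 7-joint arm with a two-finger parallel gripper is mounted at the origin on the work surface. World frame = base frame: x ahead of the robot, y to its left, z up, the work surface at z = 0. Lengths are in m, angles in degrees, forces in N, time in s.
With the tool pointing down it reaches from about 0.425 to 0.95 m from the base axis. Payload 16.7 kg.
Tool frame: the origin (TCP) lies midway between the tips of the shut fingers; the grasp point (between the pads) lies 19 mm behind it (manip.grasp_offset is the distance from the TCP to the grasp point, in m); z points along the fingers, y is the line along which they close (so a half turn about z gives the same grasp; the last joint's range is limited). The gripper opens to 94 mm and grips with 3 to 60 N. Pads are 16 mm wide; open, the fingers measure 119 mm over their backs; the gripper's body (75 mm by 177 mm) begins 78 mm behind the grasp point.
Start: joints at [64.028, 24.414, 4.234, 92.017, -1.954, 63.644, -3.845], TCP at [0.202, -0.644, 0.205] pointing down, gripper open.
Joint ranges: [-163.25, 163.25], [-28.42, 122.38], [-70.27, 78.77], [12.13, 141.07], [-58.53, 238.53], [9.26, 117.41], [-156.51, 156.51]. Speed limits (degrees/s): [108.29, 108.29, 136.94, 136.94, 172.46, 172.46, 172.46].

## Interface

Orientations are given as a 3x3 rotation matrix whose columns are the frame's x, y, z axes.
In Python, from station import manip gives the robot as it stands.
- The arm moves only by the tool play_rows, never from a script. Its argument "rows" is a list that holds one entry, the list of rows, each a list of 4 numbers: the shift along the tool's x, y, z in m, then the turn about the tool's z in degrees. In form: [[[x, y, z, twist], ...]]. A call has 1 to 20 rows; each row shifts and turns the commanded pose from where the row before left it, along the tool's axes as they then stand; what a row does not reach is not made up. A row lasts 1/10 s, in which the tool goes at most 50 mm and 8.59 degrees, less where a joint would pass 70% of its speed; a pose out of reach is approached as far as the arm can. A call with a gripper value outside its range is refused whole. "fingers" is the opening, from -1 (shut) to 1 (fully open), set as the call begins (left out, the last holds). The fingers move at their own pace and stop on an object; the grip force is fixed at half the most. Time passes only in rows, so rows that do not move let the fingers close. It gives the time, the measured TCP pose, the force, the opening and the grip force at its end, in the units of the state.
- manip.read_state(): the state, without advancing time (a new reading comes with each control period).
- manip.snapshot(name): name is "side" or "top"; returns (picture, depth): 420x560x3 uint8, red, green, blue; 420x560 float32, m along the optical axis (not along the pixel's ray), 0 where there is no reading.
- manip.camera_model(name): a dict with "fovy" (degrees; the focal length in pixels is half the picture's height over the tangent of half this angle, whatever the lens; pixels are square), "cx", "cy" (the principal point, pixels), "extrinsics" (4x4, takes a point from world to camera coordinates). Camera axes: x right, y down, z forward; pixel columns grow to the right and rows downward; lengths in m; the calibration is good to about 2 mm. A picture is of the moment at which its call begins. camera_model takes no time and is no camera call.
- manip.finish_job(): hands the job in; it is judged then, once.
Trained networks look in the newest picture that a camera, given by its name, has taken for a name from the list of things; names that differ only in an ending like _2 or _b are one class to them, and where a whole thing is asked for, a point or a joint stands for the part that bears it (a point fixed in the world has none). Each returns a list of dicts, best first, with "confidence" (0 to 1); they miss things now and then, are a little off and sometimes report something else, mostly with a low value. They report only what shows in the picture. A call takes as long as a camera call. They do not tell look-alikes from the thing itself.
- manip.look_for(camera, name): "pixel" ([column, row] in pixels, amid what is visible of it).
- manip.regions_of(camera, name): "pixels" (420x560 bool, what is visible of it) and "pixel" ([column, row] in pixels, amid what is visible of it).
The state is a dict: "t": time; "joints": joint angles; "joint_vel": joint speeds; "tau": joint torques, N m; "position": TCP position; "eef_rot": TCP orientation; "force": force on the tool from outside, world axes, zero at the start; "moment": the same for the moment, N m; "width": finger opening in m; "grasp_force": force on a finger pad.
Only numpy, scipy, OpenCV 4.12 (cv2) and the standard library are available. Lean on these libraries where they do the work, as an engineer would, in place of code of your own. Each camera call takes 0.05 s, during which the arm holds its last target. There are 200 camera calls.

## Task

Set the orange-handled click wrench from its blue stand squarely down over the brass clamp nut on the test cell and let go, then take it again by the orange grip and turn it clockwise (seen from above) until it breaks over with a click; stop at once so that the nut is not over-tightened. Leave the wrench sitting fully down on the nut, let go of it, and leave the other things on the bench where they stand.

Things in the scene. Friction and masses are not known exactly. Their poses are not given: they have to be found in the camera images.
- wrench: steel ring head of the click wrench (190 mm long, 0.6 kg in all), right way up: 56 x 56 x 24 mm (76 mm across its round collar) with a 35 mm square hole right through, its sides parallel to x and y, and a 3 mm chamfer round its lower mouth. Origin: on the hole's axis at the head's underside; z up; x points along the handle to the orange grip. Balance point at about x = 26 mm
- wrench_carry (a point): point on the axis of the wrench's dark steel shank, 58 mm from the hole's axis, 12.5 mm above the head's underside: a good place to lift and carry it. The shank is 20 mm wide and 18 mm high, from 30 to 105 mm from the hole's axis, with a thin foot of the head under it to 45 mm; x along the shank
- wrench_grip (a point): middle of the round orange grip, on its axis: 25 mm diameter, 105 to 169 mm from the hole's axis; this point is 140 mm from that axis and 12.5 mm above the head's underside. Moves with the handle; x along the grip
- wrench_pivot (a point): top of the head, on the hole's axis, about which the handle can swing in the head. Rigid up to 1.2 N m (about 8.5 N sideways on the middle of the grip), however it is held; then the handle breaks over clockwise (from above) by up to 0.16 rad (22 mm at the grip) while the resistance falls to a small part; then a stop, past which the screw turns on and is over-tightened. Let go, it springs back straight
- nut_seat (a point): on the nut's axis, on top of the brass nut's round flange (86 mm diameter, 24 mm above the cell's lid), where the wrench's underside comes to rest. Turns with the nut; z up; x, y parallel to the sides of its square, 32 x 32 mm, 25 mm high above the flange, white dot on top. 1.5 mm play to the wrench's hole on each side (0.1 rad of free turning each way); any quarter turn fits
- screw (a joint): angle in rad of the screw under the brass nut, growing clockwise seen from above (tightening). Starts between -0.30 and 0.05; stiff from the start (0.3 to 0.8 N m), steadily stiffer as it tightens, and stays where it is left. The nut sits on it through a springy spindle, which twists by 0.06 rad per N m and springs back. The wrench's click tells how far to turn
- cell: test cell, fixed to the bench: satin steel box 160 x 200 mm with a navy lid (168 x 208 mm), lid top 66 mm high; aluminium carrying handles at its +y and -y sides reach out to 135 mm from the middle, 39 mm high. Origin: centre of the underside; z up; the nut's axis is the cell's z axis; the flange's top is 88 mm up
- stand: blue wrench stand, fixed to the bench: base plate 220 x 85 x 8 mm, two blocks 40 mm high (at x = -70 mm, 50 x 50 mm, under the wrench's head; at x = +60 mm, 26 x 40 mm, under the grip). Origin: centre of the underside; x along the wrench
- estop: yellow and black stop-button box with a red mushroom button, 70 x 100 mm, 91 mm high, origin at its underside; not to be moved
- spanner: plain open spanner lying flat, about 180 mm long; not to be moved
- driver: screwdriver lying flat, about 190 mm long; not to be moved
- vial_block: aluminium block with eight wells, 90 x 130 x 40 mm; not to be moved
- amber_bottle: amber bottle, about 56 mm diameter, 130 mm high; not to be moved
- jar: jar, about 64 mm diameter, 75 mm high; not to be moved
- beaker: clear beaker, 70 mm diameter, 90 mm high; not to be moved
Mind the look-alikes: they are no part of the job. Of the things that look like the wrench, the largest one is meant.

How it is judged:
By the outcome, as a careful person would: the job done as asked, in the order asked, and still so for the second after the job is handed in, with the robot touching nothing.
It also fails if it takes over 69 s, if anything falls off the work surface, if the arm or the gripper's body presses on something with over 40 N, if the wrist force passes 120 N, or if a joint passes its speed limit or range.

## Working session

There is one attempt and no reset: what is moved stays moved. The work goes in short steps, Python scripts to look and compute and a tool call to move; the robot and the scene stay as the last step left them, time stands still between calls to the robot, and variables do not carry over. Pictures are saved under pics/ and viewed, at most 10 in all, crops included, and the job is handed in when it is done.

Besides the shell and the picture viewer there is one more tool, called after "Emit:" as name(argument=value, ...) on one line, values as JSON. play_rows: Moves the arm, as the interface text tells. Its arguments: {"type":"object","properties":{"rows":{"type":"array","items":{"type":"array","items":{"type":"array","items":{"type":"number"}}}},"fingers":{"type":"number"}},"required":["rows"]}

```bash
ls; mkdir -p pics; cat > h.py <<'E'
import numpy as np, cv2
from station import manip
def snap(c,save=None):
    p,d=manip.snapshot(c)
    if save: cv2.imwrite('pics/'+save,p[:,:,::-1])
    return p,d
def cloud(c,d):
    m=manip.camera_model(c); f=d.shape[0]/2/np.tan(np.radians(m['fovy'])/2)
    v,u=np.mgrid[:d.shape[0],:d.shape[1]]
    P=np.stack([(u-m['cx'])/f*d,(v-m['cy'])/f*d,d],-1)
    E=np.array(m['extrinsics']); W=(P-E[:3,3])@E[:3,:3]
    W[d<=0]=np.nan
    return W
E
python3 - <<'E'
from h import *
s=manip.read_state(); print({k:np.round(v,3).tolist() for k,v in s.items()})
a=[]
for c in('top','side'):
    p,d=snap(c); W=cloud(c,d); np.savez(c+'0.npz',p=p,d=d,W=W); a.append(p)
    m=manip.camera_model(c); print(c,m['fovy'],m['cx'],m['cy'],np.round(m['extrinsics'],3).tolist())
    for n in('wrench','wrench_grip','nut_seat','cell','stand'):
        for r in manip.look_for(c,n)[:4]:
            u,v=map(int,np.round(r['pixel'])); print(c,n,round(r['confidence'],2),(u,v),np.round(W[v,u],3))
    cv2.imwrite(f'pics/{c}0.png',p[:,:,::-1])
E
```

```text
pics
{'t': 0.0, 'joints': [64.028, 24.45, 4.233, 92.051, -1.955, 63.643, -3.846], 'joint_vel': [0.008, -0.007, -0.024, -0.005, -0.086, -0.117, -0.034], 'tau': [0.004, -93.58, 3.669, -45.418, -0.048, 0.02, 0.0], 'position': [0.202, -0.644, 0.205], 'eef_rot': [[0.954, 0.299, -0.0], [0.299, -0.954, 0.001], [-0.0, -0.001, -1.0]], 'force': [1.177, -0.585, 0.459], 'moment': [-0.022, 0.038, 0.014], 'grasp_force': 0.0, 'width': 0.094}
top 45.51526276727434 277.265804965957 202.68484825407143 [[0.03, -1.0, 0.0, 0.006], [-0.999, -0.03, -0.034, 0.568], [0.034, 0.001, -0.999, 1.345], [0.0, 0.0, 0.0, 1.0]]
top wrench 0.93 (198, 281) [0.352 0.229 0.016]
top wrench 0.78 (354, 205) [ 0.566 -0.178  0.056]
top wrench 0.77 (380, 276) [ 0.379 -0.259  0.015]
top wrench_grip 0.63 (358, 182) [ 0.627 -0.186  0.061]
top wrench_grip 0.55 (218, 283) [0.348 0.175 0.016]
top wrench_grip 0.53 (360, 274) [ 0.383 -0.205  0.015]
top nut_seat 0.94 (213, 196) [0.576 0.184 0.111]
top cell 0.82 (212, 196) [0.577 0.187 0.108]
top stand 0.92 (347, 188) [ 0.614 -0.165  0.008]
side 49.5838029407313 278.07440885195604 208.0814981520536 [[0.999, -0.043, 0.017, -0.562], [-0.022, -0.776, -0.63, 0.09], [0.04, 0.629, -0.776, 1.338], [0.0, 0.0, 0.0, 1.0]]
side wrench 0.87 (213, 315) [ 0.383 -0.266  0.02 ]
side wrench 0.74 (210, 175) [0.35  0.23  0.019]
side wrench 0.73 (281, 275) [ 0.562 -0.176  0.058]
side wrench_grip 0.73 (218, 301) [ 0.392 -0.213 -0.005]
side wrench_grip 0.59 (307, 281) [ 0.629 -0.196  0.058]
side wrench_grip 0.47 (214, 189) [0.364 0.181 0.005]
side cell 0.84 (282, 182) [0.58  0.149 0.067]
side cell 0.19 (279, 277) [ 0.556 -0.183  0.061]
side stand 0.78 (298, 290) [ 0.608 -0.195  0.009]
```

```bash
python3 - <<'E'
from h import *
p=np.load('top0.npz')['p'][:,:,::-1]; cv2.imwrite('pics/crop1.png',cv2.resize(p[110:310,160:420],None,fx=3,fy=3,interpolation=cv2.INTER_CUBIC))
E
```

```text
(no output)
```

View pics/top0.png

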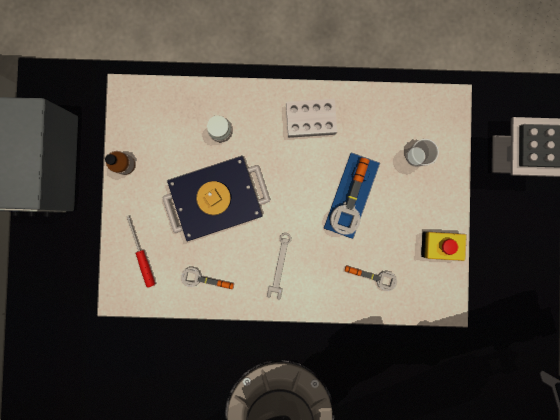

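View pics/crop1.png

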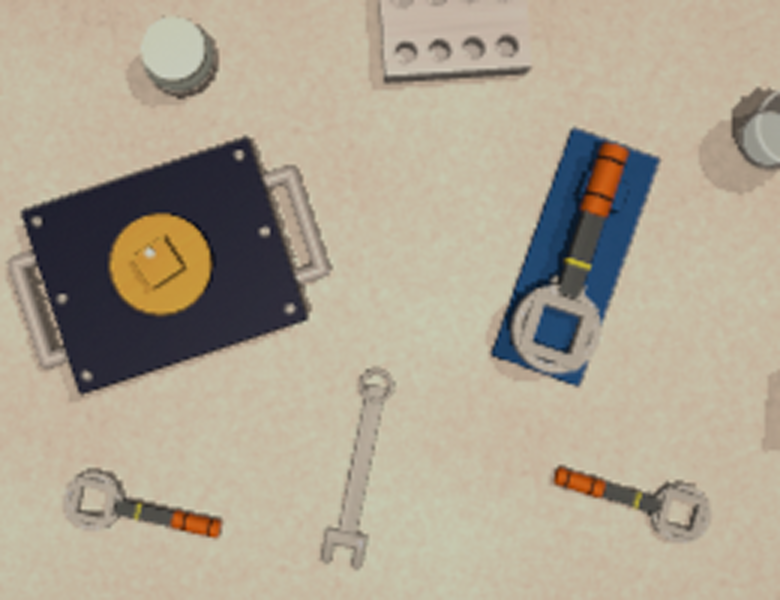

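View pics/side0.png

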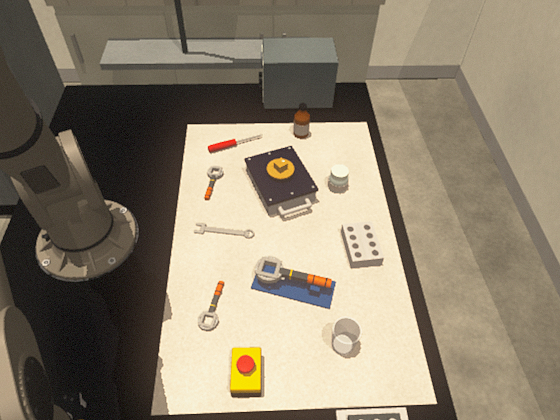

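Candidates in the top view are (354,205), (198,281) and (380,276). Only the one at (354,205) lies on the blue stand and it is clearly the largest, so it is the wrench meant; the enlarged crop confirms that. The nut is at (213,196).

```bash
python3 - <<'E'
from h import *
for c in('top','side'):
    z=np.load(c+'0.npz'); p,W=z['p'].astype(int),z['W']
    near=lambda x,y,r:np.hypot(W[...,0]-x,W[...,1]-y)<r
    hsv=cv2.cvtColor(z['p'],cv2.COLOR_RGB2HSV); H,S,V=[hsv[...,i].astype(int) for i in range(3)]
    print(c,'bench z',np.nanmedian(W[near(.45,0,.05)][:,2]))
    # nut
    m=near(.577,.185,.05); P=W[m&(W[...,2]>.102)]; print('nut top z',np.median(P[:,2]),len(P))
    r=cv2.minAreaRect((P[:,:2]*1000).astype(np.float32)); print('nut rect',r,P[:,:2].mean(0))
    Q=W[m&(W[...,2]>.078)]; r=cv2.minEnclosingCircle((Q[:,:2]*1000).astype(np.float32)); print('flange circ',r,'z',np.median(W[m&(W[...,2]>.078)&(W[...,2]<.097)][:,2]))
    # lid
    L=W[near(.577,.185,.16)&(abs(W[...,2]-.066)<.006)&(V<90)]; print('lid',cv2.minAreaRect((L[:,:2]*1000).astype(np.float32)),np.median(L[:,2]))
    # wrench
    m=near(.58,-.18,.16)&(W[...,2]>.03); 
    og=m&(S>150)&((H<15))&(W[...,2]>.04); O=W[og]; print('orange n',len(O),O[:,:2].mean(0),'zmax',np.percentile(O[:,2],[50,95]),cv2.minAreaRect((O[:,:2]*1000).astype(np.float32)))
    g=m&(W[...,2]>.045)&(S<60)&(V>90)&near(.52,-.165,.06); G=W[g]; print('ring n',len(G),'z',np.percentile(G[:,2],[10,50,90]),cv2.minEnclosingCircle((G[:,:2]*1000).astype(np.float32)))
    A=W[m&(W[...,2]>.048)]; u,s,vt=np.linalg.svd(A[:,:2]-A[:,:2].mean(0),full_matrices=False); print('axis',np.degrees(np.arctan2(vt[0,1],vt[0,0])),A[:,:2].mean(0))
    sh=m&(S<90)&(V<90)&(W[...,2]>.045); Sx=W[sh]; print('shank',len(Sx),Sx[:,:2].mean(0),np.median(Sx[:,2]))
E
```

```text
top bench z 0.0030807083497999426
nut top z 0.1137002533120628 171
nut rect ((574.1055297851562, 185.65496826171875), (31.975894927978516, 31.68267250061035), 35.40028381347656) [0.573822  0.1854809]
flange circ ((574.0685424804688, 186.13807678222656), 42.775550842285156) z 0.0890874458705071
lid ((573.6151733398438, 186.11663818359375), (167.25875854492188, 207.9346466064453), 20.15791130065918) 0.06700936320762921
orange n 208 [ 0.65926416 -0.19307538] zmax [0.06390815 0.06865204] ((659.0245971679688, -193.7931671142578), (22.30314826965332, 62.902156829833984), 72.99886322021484)
ring n 501 z [0.05820032 0.06364387 0.06780273] ((531.4673461914062, -155.44683837890625), 40.49833297729492)
axis 163.5113324961381 [ 0.57549979 -0.16896237]
shank 208 [ 0.59424096 -0.17451267] 0.062224573860333365
side bench z 0.0030535158943534087
nut top z 0.11301916942811882 115
nut rect ((576.6115112304688, 184.99974060058594), (33.588050842285156, 35.65185546875), 34.95283126831055) [0.57572552 0.18253688]
flange circ ((576.344970703125, 185.84689331054688), 44.21588134765625) z 0.08961517857681817
lid ((574.928466796875, 185.95718383789062), (168.50497436523438, 213.62933349609375), 20.39711570739746) 0.06716963229858064
orange n 165 [ 0.65980179 -0.19767823] zmax [0.06354279 0.06748991] ((660.2315673828125, -194.5717315673828), (25.375228881835938, 63.25819396972656), 71.91199493408203)
ring n 458 z [0.05578485 0.06330412 0.06694307] ((536.7596435546875, -156.30877685546875), 44.169464111328125)
axis -16.973541822145027 [ 0.57654947 -0.17264137]
shank 15 [ 0.58766117 -0.17990151] 0.05308552192206108
```

```bash
cat > fit.py <<'E'
from h import *
from scipy.optimize import least_squares
from scipy.ndimage import map_coordinates
def ringfit(W,c0,zlo,r=.06,ang=None):
    # outer collar circle: silhouette of pts above zlo near c0, away from the handle direction
    m=(np.hypot(W[...,0]-c0[0],W[...,1]-c0[1])<r)&(W[...,2]>zlo)
    k=m&~(cv2.erode(m.astype(np.uint8),np.ones((3,3)))>0)
    P=W[k][:,:2]; R=np.hypot(*(P-c0).T); a=np.degrees(np.arctan2(*(P-c0).T[::-1]))
    d=(a-ang+180)%360-180; P=P[(R>.03)&(abs(d)>40)]
    s=least_squares(lambda q:np.hypot(P[:,0]-q[0],P[:,1]-q[1])-q[2],[*c0,.037],loss='soft_l1',f_scale=.002)
    return s.x,len(P),np.sqrt(2*s.cost/len(P))
E
python3 - <<'E'
from fit import *
for c in('top','side'):
    W=np.load(c+'0.npz')['W']; p=np.load(c+'0.npz')['p']
    c0=np.array([.528,-.154])
    for zl in (.05,.056): print(c,ringfit(W,c0,zl,ang=-17))
    # axis by shank/grip slices: mid of silhouette edges across axis
    t=np.radians(-16.9); u=np.array([np.cos(t),np.sin(t)]); n=np.array([-u[1],u[0]])
    D=W[...,:2]-c0; a=D@u; b=D@n; m=(W[...,2]>.05)&(abs(b)<.03)
    for s in np.arange(.045,.175,.012):
        k=m&(abs(a-s)<.006); print(round(s,3),np.round([b[k].min()*1e3,b[k].max()*1e3,b[k].mean()*1e3,np.percentile(W[k][:,2],90)*1e3],1)if k.any() else None)
    # stand
    hsv=cv2.cvtColor(p,cv2.COLOR_RGB2HSV); k=(abs(hsv[...,0].astype(int)-108)<12)&(hsv[...,1]>120)&(W[...,2]<.02)&(np.hypot(W[...,0]-.6,W[...,1]+.17)<.16)
    print('stand',cv2.minAreaRect((W[k][:,:2]*1000).astype(np.float32)))
E
```

```text
top (array([ 0.52931411, -0.15591232,  0.03668162]), 101, np.float64(0.00152115544979482))
top (array([ 0.52904526, -0.15578873,  0.03606125]), 118, np.float64(0.0018524176071344478))
0.045 [-11.7   8.9  -0.5  66.5]
0.057 [-11.2   9.7  -0.4  67.9]
0.069 [-11.6   9.   -0.6  67.6]
0.081 [-11.3   9.   -0.3  66.4]
0.093 [-10.4   9.4  -0.5  65.4]
0.105 [-11.1  10.9   0.3  67.2]
0.117 [-13.2  10.9   0.1  67.7]
0.129 [-12.5  11.2  -0.4  66.7]
0.141 [-13.1  11.    0.   68. ]
0.153 [-12.7  11.    0.5  67.8]
0.165 [-13.4  11.1   0.1  67.4]
stand ((594.2205810546875, -177.22134399414062), (82.58736419677734, 216.9335174560547), 71.68925476074219)
side (array([ 0.53054116, -0.15552043,  0.03673624]), 96, np.float64(0.0016145924695032943))
side (array([ 0.53061331, -0.15531097,  0.03658419]), 91, np.float64(0.0016116901294795356))
0.045 [-15.4   9.5  -2.5  65.5]
0.057 [-10.8   9.5  -2.7  64.5]
0.069 [-12.5   9.4  -2.6  64.8]
0.081 [-11.4   9.5  -2.3  64.7]
0.093 [-12.3  10.1  -2.9  65.1]
0.105 [-11.3   9.1  -2.7  65.4]
0.117 [-13.7   7.7  -4.6  67.3]
0.129 [-13.1  11.2  -3.5  66.6]
0.141 [-13.2  12.3  -4.2  67.4]
0.153 [-13.2   9.2  -3.8  66.9]
0.165 [-13.7   7.9  -4.2  67. ]
stand ((705.5152587890625, -172.096435546875), (2.6168224811553955, 6.529799461364746), 47.222450256347656)
```

Emit:
play_rows(rows=[[[0.0361, -0.024, 0, 0], [0.0361, -0.024, 0, 0], [0.0361, -0.024, 0, 0], [0.0361, -0.024, 0, 0], [0.0361, -0.024, 0, 0], [0.0361, -0.024, 0, 0], [0.0361, -0.024, 0, 0], [0.0361, -0.024, 0, 0], [0.0361, -0.024, 0, 0], [0.0361, -0.024, 0, 0], [0.0361, -0.024, 0, 0], [0.0361, -0.024, 0, 0], [0.0361, -0.024, 0, 0], [0.0361, -0.024, 0, 0]]], fingers=1)

```text
t: 2.0
position: [0.5846, -0.1708, 0.2057]
eef_rot: [[0.954, 0.299, 0.0], [0.299, -0.954, -0.0], [0.0, 0.0, -1.0]]
force: [0.6, -1.4, 0.2]
width: 0.0936
grasp_force: 0.0
```

Emit:
play_rows(rows=[[[0, 0, 0, -8.57], [0, 0, 0, -8.57], [0, 0, 0, -8.57], [0, 0, 0, -8.57], [0, 0, 0, -8.57], [0, 0, 0, -8.57], [0, 0, 0, -8.57], [0, 0, 0, -8.57], [0, 0, 0, -8.57], [0, 0, 0, -8.57], [0, 0, 0, -8.57], [0, 0, 0, -8.57], [0, 0, 0, -8.57], [0, 0, 0, -8.57], [0, 0, 0, -8.57], [0, 0, 0, -8.57], [0, 0, 0, -8.57], [0, 0, 0, 0], [0, 0, 0, 0]]])

```text
t: 3.9
position: [0.5836, -0.1725, 0.2054]
eef_rot: [[-0.955, 0.296, -0.0], [0.296, 0.955, 0.0], [0.0, 0.0, -1.0]]
force: [-0.6, -0.1, -0.2]
width: 0.094
grasp_force: 0.0
```

```bash
cat >> h.py <<'E'
def st():
    s=manip.read_state(); R=np.array(s['eef_rot']); return s,R,np.degrees(np.arctan2(R[1,0],R[0,0]))
def rel(target,yaw):  # shift in tool axes and twist to reach a world TCP pose
    s,R,y=st(); d=R.T@(np.array(target)-s['position']); print('tool shift',np.round(d,4),'twist',round((y-yaw+180)%360-180,2),'| pos',np.round(s['position'],4),'yaw',round(y,2),'F',np.round(s['force'],1),'M',np.round(s['moment'],2),'w',round(s['width'],4),'t',s['t'])
E
python3 -c "
from h import *
rel([.5833,-.1718,.0335],163.1); print(np.round(manip.read_state()['joints'],1))"
```

```text
tool shift [0.0005 0.0005 0.1719] twist -0.29 | pos [ 0.5836 -0.1725  0.2054] yaw 162.81 F [-0.6 -0.1 -0.2] M [ 0.03 -0.16 -0.01] w 0.094 t 3.9
[ 39.9  22.3 -37.7  99.   15.   63.8  70.3]
```

Emit:
play_rows(rows=[[[0.0005, 0.0005, 0.03, -0.3], [0, 0, 0.03, 0], [0, 0, 0.03, 0], [0, 0, 0.03, 0], [0, 0, 0.02, 0], [0, 0, 0.015, 0], [0, 0, 0.01, 0], [0, 0, 0.007, 0], [0, 0, 0, 0]]])

```text
t: 4.8
position: [0.5833, -0.1716, 0.0332]
eef_rot: [[-0.958, 0.286, -0.0], [0.286, 0.958, 0.0], [0.0, 0.0, -1.0]]
force: [0.3, 0.0, 0.6]
width: 0.0942
grasp_force: 0.0
```

Emit:
play_rows(rows=[[[0, 0, 0, 0], [0, 0, 0, 0], [0, 0, 0, 0], [0, 0, 0, 0], [0, 0, 0, 0], [0, 0, 0, 0], [0, 0, 0, 0], [0, 0, 0, 0]]], fingers=-1)

```text
t: 5.6
position: [0.5833, -0.1717, 0.0335]
eef_rot: [[-0.958, 0.286, -0.0], [0.286, 0.958, 0.0], [0.0, 0.0, -1.0]]
force: [-0.2, -0.4, 0.6]
width: 0.0336
grasp_force: 0.0
```

Emit:
play_rows(rows=[[[0, 0, 0, 0], [0, 0, 0, 0], [0, 0, 0, 0], [0, 0, 0, 0], [0, 0, 0, 0]]])

```text
t: 6.1
position: [0.5833, -0.1716, 0.0335]
eef_rot: [[-0.958, 0.286, 0.0], [0.286, 0.958, 0.0], [0.0, 0.0, -1.0]]
force: [0.0, -0.6, -0.1]
width: 0.0199
grasp_force: 30.0
```

Emit:
play_rows(rows=[[[0, 0, -0.005, 0], [0, 0, -0.01, 0], [0, 0, -0.015, 0], [0, 0, -0.02, 0], [0, 0, -0.025, 0], [0, 0, -0.025, 0], [0, 0, -0.02, 0], [0, 0, 0, 0]]])

```text
t: 6.9
position: [0.5849, -0.1718, 0.1572]
eef_rot: [[-0.958, 0.286, 0.005], [0.286, 0.958, -0.002], [-0.005, -0.0, -1.0]]
force: [0.2, -0.9, -5.4]
width: 0.0196
grasp_force: 30.0
```

```bash
python3 - <<'E'
from fit import *
p,d=snap('side','side1.png'); W=cloud('side',d)
s,R,y=st(); rel(s['position'],163.1)
p2,d2=snap('top','top1.png'); W2=cloud('top',d2); cv2.imwrite('pics/lift.png',np.hstack([p[180:380,150:400],p2[130:330,240:490]])[:,:,::-1])
off=np.array(s['position'])-[.5833,-.1717,.0335]
for w in(W,W2):
    c0=np.array([.529,-.155])+off[:2]; r=ringfit(w,c0,off[2]+.05,ang=-17); print(r)
    k=(np.hypot(w[...,0]-c0[0],w[...,1]-c0[1])<.037)&(w[...,2]>off[2]+.03); A=w[k]; q,*_=np.linalg.lstsq(np.c_[A[:,:2]-c0,np.ones(len(A))],A[:,2],rcond=None); print('plane',q, off)
E
```

```text
tool shift [0. 0. 0.] twist 0.28 | pos [ 0.584  -0.1719  0.1552] yaw 163.38 F [ 0.1 -0.4 -6.9] M [-0.03 -0.32  0.06] w 0.0198 t 6.95
(array([ 0.53219565, -0.16515818,  0.04649066]), 439, np.float64(0.004839102132396492))
plane [ 4.66207611 -1.69217381  0.43084378] [ 0.0007105  -0.00015684  0.12170561]
(array([ 0.53083122, -0.1602549 ,  0.05429333]), 392, np.float64(0.004997492893798653))
plane [-0.11075706 -1.76580956  0.54452096] [ 0.0007105  -0.00015684  0.12170561]
```

View pics/lift.png

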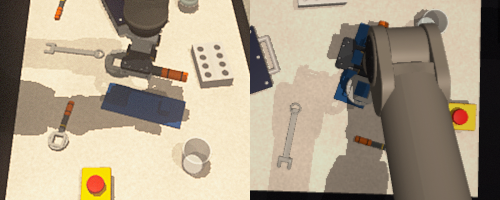

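Emit:
play_rows(rows=[[[0.002, 0.01, 0, 0], [0.004, 0.02, 0, 0], [0.006, 0.025, 0, 0], [0.006, 0.03, 0, 0], [0.007, 0.03, 0, 0], [0.007, 0.03, 0, 0], [0.007, 0.03, 0, 0], [0.007, 0.03, 0, 0], [0.007, 0.03, 0, 0], [0.006, 0.025, 0, 0], [0.004, 0.02, 0, 0], [0.003, 0.015, 0, 0], [0.001, 0.01, 0, 0], [0, 0, 0, 0]]])

```text
t: 8.4
position: [0.6061, 0.1412, 0.1531]
eef_rot: [[-0.959, 0.284, -0.001], [0.284, 0.959, 0.001], [0.001, 0.0, -1.0]]
force: [-1.2, -0.5, -5.6]
width: 0.0197
grasp_force: 30.0
```

Emit:
play_rows(rows=[[[0, 0, 0, 2.1], [0, 0, 0, 4], [0, 0, 0, 5], [0, 0, 0, 5], [0, 0, 0, 5], [0, 0, 0, 5], [0, 0, 0, 5], [0, 0, 0, 4], [0, 0, 0, 3], [0, 0, 0, 0], [0, 0, 0, 0]]])

```text
t: 9.5
position: [0.6063, 0.1389, 0.1534]
eef_rot: [[-0.578, 0.816, -0.0], [0.816, 0.578, -0.0], [-0.0, -0.0, -1.0]]
force: [0.5, 0.4, -5.1]
width: 0.0196
grasp_force: 30.0
```

```bash
cat > m.py <<'E'
from fit import *
import sys
def look(tag,hole_expect,yaw):
    s,R,y=st(); under=s['position'][2]+.0065; print('expect hole',np.round(hole_expect,4))
    for c in('top','side'):
        p,d=snap(c,f'{c}_{tag}.png'); W=cloud(c,d); W[(W[...,2]>under+.034)]=np.nan; W=np.nan_to_num(W)
        c0=np.array(hole_expect); r=ringfit(W,c0,under+.012,ang=yaw,r=.045); print(c,np.round(r[0],4),r[1:])
        D=W[...,:2]-c0; q=np.hypot(*np.moveaxis(D,-1,0)); k=(q<.037)&(q>.02)&(W[...,2]>under+.012); A=W[k]; 
        if len(A)>20: print(' plane tilt deg',np.degrees(np.linalg.lstsq(np.c_[A[:,:2]-c0,np.ones(len(A))],A[:,2],rcond=None)[0][:2]),'z-under',np.median(A[:,2])-under,len(A))
E
python3 - <<'E'
from m import *
rel([.6071,.1396,.150],125.3); s,R,y=st(); h=np.array(s['position'])[:2]+.0567*R[:2,0]
look('hov',h,y-180); print(np.round(s['joints'],1))
a=cv2.imread('pics/top_hov.png')[130:280,130:330]; b=cv2.imread('pics/side_hov.png')[90:240,180:380]
cv2.imwrite('pics/hov.png',cv2.resize(np.hstack([a,b]),None,fx=2,fy=2,interpolation=cv2.INTER_CUBIC))
E
```

```text
tool shift [0.0001 0.0011 0.0034] twist 0.04 | pos [0.6063 0.1389 0.1534] yaw 125.34 F [ 0.5  0.4 -5.1] M [-0.13 -0.22 -0.01] w 0.0196 t 9.5
expect hole [0.5735 0.1851]
top [0.5735 0.1851 0.037 ] (0, np.float64(nan))
side [0.5763 0.1854 0.0381] (25, np.float64(0.001203528676607893))
 plane tilt deg [ 9.32312307 19.880623  ] z-under 0.020068213825666092 50
[  5.9  25.6 -32.3 100.3  15.7  58.6   3.2]fit.py:11: RuntimeWarning: invalid value encountered in scalar divide
  return s.x,len(P),np.sqrt(2*s.cost/len(P))
```

View pics/hov.png

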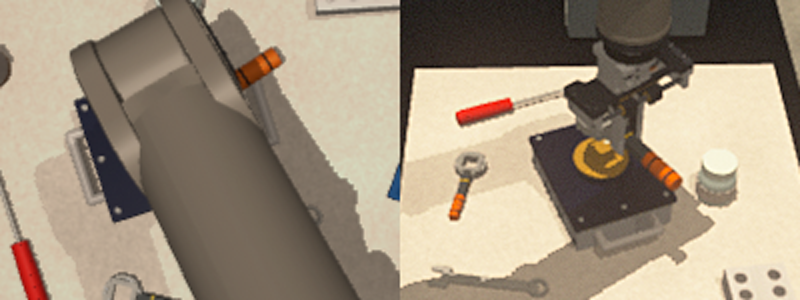

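Emit:
play_rows(rows=[[[0, 0.0006, 0.01, 0], [0, 0, 0.015, 0], [0, 0, 0.01, 0], [0, 0, 0.005, 0], [0, 0, 0, 0], [0, 0, 0, 0]]])

```text
t: 10.2
position: [0.6068, 0.1403, 0.1135]
eef_rot: [[-0.578, 0.816, -0.0], [0.816, 0.578, 0.0], [0.0, 0.0, -1.0]]
force: [0.2, -0.0, -4.9]
width: 0.0193
grasp_force: 30.0
```

```bash
python3 - <<'E'
from m import *
s,R,y=st(); h=np.array(s['position'])[:2]+.0567*R[:2,0]; rel([*s['position'][:2],.0815],125.3)
z=np.array(s['position'])[2]
p,d=snap('side'); W=cloud('side',d); hsv=cv2.cvtColor(p,cv2.COLOR_RGB2HSV)
a=(W[...,:2]-h)@(-R[:2,0]); b=(W[...,:2]-h)@R[:2,1]
og=(hsv[...,0]<15)&(hsv[...,1]>150)&(a>.1)&(a<.18)&(abs(b)<.03)
for q in(.115,.13,.145,.16): k=og&(abs(a-q)<.008); print('grip top-under',q,np.percentile(W[k][:,2],95)-z-.0065, b[k].min(),b[k].max())
k=(abs(b)<.04)&(abs(a)<.04)&(W[...,2]<z+.045)&(W[...,2]>z+.02)&(hsv[...,1]<90)
for q in(-.03,-.02,-.01,0,.01,.02,.03): kk=k&(abs(a-q)<.006); print('head',q,kk.sum(),np.percentile(W[kk][:,2],[50,90])-z-.0065 if kk.sum()>3 else '')
E
```

```text
tool shift [-0.    -0.     0.032] twist 0.0 | pos [0.6068 0.1403 0.1135] yaw 125.3 F [ 0.2 -0.  -4.9] M [-0.14 -0.25 -0.04] w 0.0193 t 10.2
grip top-under 0.115 0.0273329688066661 -0.011567004469588173 0.007215239073722013
grip top-under 0.13 0.028598307088627976 -0.010915094718997324 0.010256479333030592
grip top-under 0.145 0.02868077671777227 -0.012363705339256402 0.00942516388683061
grip top-under 0.16 0.028607303471727567 -0.012344797659892041 0.007843866957216741
head -0.03 0 
head -0.02 0 
head -0.01 2 
head 0 3 
head 0.01 5 [0.01775666 0.01968931]
head 0.02 6 [0.01910649 0.02473465]
head 0.03 24 [0.0214373  0.02577047]
```

Emit:
play_rows(rows=[[[0, 0, 0.004, 0], [0, 0, 0.003, 0], [0, 0, 0.002, 0], [0, 0, 0.002, 0], [0, 0, 0.002, 0], [0, 0, 0, 0]]])

```text
t: 10.85
position: [0.6066, 0.1401, 0.1002]
eef_rot: [[-0.578, 0.816, -0.0], [0.816, 0.578, 0.0], [0.0, -0.0, -1.0]]
force: [0.2, -0.1, -4.2]
width: 0.0196
grasp_force: 30.0
```

Emit:
play_rows(rows=[[[0, 0, 0.003, 0], [0, 0, 0.003, 0], [0, 0, 0.003, 0], [0, 0, 0.003, 0], [0, 0, 0.002, 0], [0, 0, 0, 0]]])

```text
t: 11.45
position: [0.6066, 0.1401, 0.0861]
eef_rot: [[-0.578, 0.816, -0.001], [0.816, 0.578, -0.0], [0.0, -0.0, -1.0]]
force: [0.1, -0.6, -6.0]
width: 0.0198
grasp_force: 30.0
```

Emit:
play_rows(rows=[[[0, 0, 0.001, 0], [0, 0, 0.001, 0], [0, 0, 0.001, 0], [0, 0, 0.001, 0], [0, 0, 0.0005, 0], [0, 0, 0, 0]]])

```text
t: 12.05
position: [0.6067, 0.1402, 0.0819]
eef_rot: [[-0.578, 0.816, -0.0], [0.816, 0.578, 0.0], [0.0, -0.0, -1.0]]
force: [0.0, 1.0, -6.1]
width: 0.0199
grasp_force: 30.0
```

Emit:
play_rows(rows=[[[0, 0, 0.0005, 0], [0, 0, 0.0005, 0], [0, 0, 0.0005, 0], [0, 0, 0, 0]]])

```text
t: 12.45
position: [0.6071, 0.1402, 0.0811]
eef_rot: [[-0.578, 0.816, 0.001], [0.816, 0.578, 0.0], [-0.0, 0.001, -1.0]]
force: [-1.8, -1.9, 5.8]
width: 0.0198
grasp_force: 30.0
```

Emit:
play_rows(rows=[[[0, 0, 0, 0], [0, 0, 0, 0], [0, 0, 0, 0], [0, 0, 0, 0], [0, 0, 0, 0], [0, 0, 0, 0], [0, 0, 0, 0], [0, 0, 0, 0]]], fingers=1)

```text
t: 13.25
position: [0.6068, 0.1401, 0.0805]
eef_rot: [[-0.578, 0.816, 0.0], [0.816, 0.578, 0.0], [0.0, 0.0, -1.0]]
force: [0.2, -0.7, -0.2]
width: 0.0802
grasp_force: 0.0
```

Emit:
play_rows(rows=[[[-0.008, 0, -0.0005, 0], [-0.015, 0, 0, 0], [-0.02, 0, 0, 0], [-0.02, 0, 0, 0], [-0.012, 0, 0, 0], [-0.008, 0, 0, 0], [0, 0, 0, 0], [0, 0, 0, 0]]])

```text
t: 14.05
position: [0.6545, 0.073, 0.081]
eef_rot: [[-0.578, 0.816, -0.0], [0.816, 0.578, 0.0], [0.0, 0.0, -1.0]]
force: [-0.6, -0.7, -0.2]
width: 0.0942
grasp_force: 0.0
```

```bash
python3 - <<'E'
from m import *
s,R,y=st(); rel([.6551,.0716,.0815],125.3)
p,d=snap('side','side_seat.png'); W=cloud('side',d); hsv=cv2.cvtColor(p,cv2.COLOR_RGB2HSV)
h=np.array([.574,.186]); u=-R[:2,0]
a=(W[...,:2]-h)@u; b=(W[...,:2]-h)@R[:2,1]
og=(hsv[...,0]<15)&(hsv[...,1]>150)&(a>.09)&(a<.19)&(abs(b)<.04)&(W[...,2]>.08)
O=W[og]; print(len(O),O.mean(0),np.percentile(O[:,2],95),a[og].min(),a[og].max(),b[og].min(),b[og].max())
k=(np.hypot(a,b)<.04)&(W[...,2]>.08)&(W[...,2]<.13)&(hsv[...,1]<80); print('head z',k.sum(),np.percentile(W[k][:,2],[50,90,98]))
cv2.imwrite('pics/seat.png',cv2.resize(p[100:250,200:380,::-1],None,fx=3,fy=3,interpolation=cv2.INTER_CUBIC))
E
```

```text
tool shift [-0.0015 -0.0003 -0.0005] twist 0.02 | pos [0.6545 0.073  0.081 ] yaw 125.32 F [-0.6 -0.7 -0.2] M [ 0.01 -0.1  -0.07] w 0.0942 t 14.05
117 [0.65751939 0.06366938 0.10938251] 0.11549849393476079 0.12093868209833938 0.17287931312540913 -0.012164063001929362 0.014498991866951192
head z 256 [0.11154735 0.1152894  0.11739326]
```

View pics/seat.png

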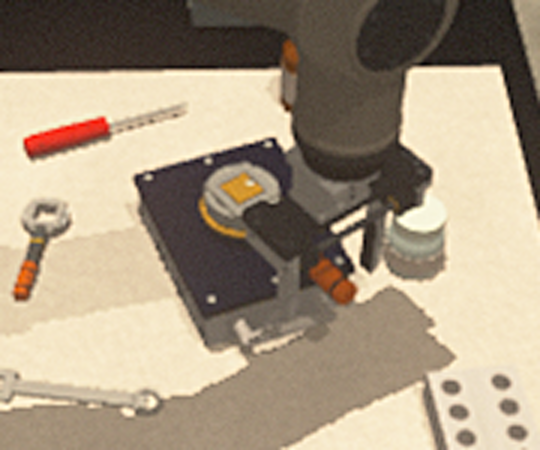

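Emit:
play_rows(rows=[[[0, 0, 0, 0], [0, 0, 0, 0], [0, 0, 0, 0], [0, 0, 0, 0], [0, 0, 0, 0], [0, 0, 0, 0], [0, 0, 0, 0], [0, 0, 0, 0], [0, 0, 0, 0], [0, 0, 0, 0], [0, 0, 0, 0], [0, 0, 0, 0], [0, 0, 0, 0]]], fingers=-1)

```text
t: 15.4
position: [0.6548, 0.0724, 0.081]
eef_rot: [[-0.578, 0.816, 0.0], [0.816, 0.578, 0.0], [0.0, 0.0, -1.0]]
force: [-0.5, 0.2, -0.3]
width: 0.0243
grasp_force: 30.0
```

Emit:
play_rows(rows=[[[0, -0.0024, 0, 1], [0, -0.0024, 0, 1], [0, -0.0024, 0, 1], [0, 0, 0, 0]]])

```text
t: 15.8
position: [0.6486, 0.0682, 0.0811]
eef_rot: [[-0.533, 0.846, 0.0], [0.846, 0.533, 0.0], [-0.0, 0.0, -1.0]]
force: [0.9, 0.7, -0.4]
width: 0.024
grasp_force: 30.0
```

```bash
cat > f.py <<'E'
from h import *
s,R,y=st(); f=np.array(s['force']); P=np.array(s['position']); r=P[:2]-[.5743,.1859]
tz=r[0]*f[1]-r[1]*f[0]+s['moment'][2]
print('t',s['t'],'yaw',round(y,2),'r',round(np.hypot(*r),4),'ang',round(np.degrees(np.arctan2(r[1],r[0])),2),'f_tool',np.round(R.T@f,2),'M',np.round(s['moment'],2),'torque about nut',round(tz,3),'w',round(s['width'],4),'gf',s['grasp_force'])
E
python3 f.py
```

```text
t 15.8 yaw 122.22 r 0.1392 ang -57.74 f_tool [0.12 1.19 0.41] M [ 0.15 -0.3  -0.07] torque about nut 0.1 w 0.024 gf 30.01002162694931
```

Emit:
play_rows(rows=[[[0, -0.0024, 0, 1], [0, -0.0024, 0, 1], [0, -0.0024, 0, 1], [0, -0.0024, 0, 1], [0, 0, 0, 0]]])

```text
t: 16.3
position: [0.6403, 0.0636, 0.0811]
eef_rot: [[-0.473, 0.881, 0.0], [0.881, 0.473, 0.0], [0.0, 0.0, -1.0]]
force: [1.0, 3.1, -1.0]
width: 0.0245
grasp_force: 30.0
```

```bash
python3 f.py
```

```text
t 16.3 yaw 118.25 r 0.139 ang -61.66 f_tool [2.26 2.34 1.  ] M [ 0.56 -0.24  0.08] torque about nut 0.402 w 0.0245 gf 30.001284778118134
```

Emit:
play_rows(rows=[[[0, -0.0024, 0, 1], [0, -0.0024, 0, 1], [0, -0.0024, 0, 1], [0, -0.0024, 0, 1], [0, 0, 0, 0]]])

```text
t: 16.8
position: [0.6317, 0.0592, 0.081]
eef_rot: [[-0.411, 0.912, -0.0], [0.912, 0.411, 0.0], [0.0, -0.0, -1.0]]
force: [0.7, 5.4, -1.3]
width: 0.0242
grasp_force: 30.0
```

```bash
python3 f.py
```

```text
t 16.8 yaw 114.24 r 0.1391 ang -65.64 f_tool [4.64 2.89 1.31] M [ 1.12 -0.22  0.04] torque about nut 0.438 w 0.0242 gf 30.002923607826233
```

Emit:
play_rows(rows=[[[0.0003, -0.0024, 0, 1], [0.0002, -0.0024, 0, 1], [0.0002, -0.0024, 0, 1], [0.0002, -0.0024, 0, 1], [0, 0, 0, 0]]])

```text
t: 17.3
position: [0.6227, 0.0557, 0.0811]
eef_rot: [[-0.346, 0.938, 0.0], [0.938, 0.346, -0.0], [-0.0, 0.0, -1.0]]
force: [2.9, 0.8, -1.3]
width: 0.0243
grasp_force: 30.0
```

```bash
python3 f.py
```

```text
t 17.3 yaw 110.22 r 0.1389 ang -69.61 f_tool [-0.27  3.03  1.32] M [ 0.1  -0.71  0.07] torque about nut 0.49 w 0.0243 gf 30.008045732975006
```

Emit:
play_rows(rows=[[[0, -0.0024, 0, 1], [0.0001, -0.0024, 0, 1], [0, -0.0024, 0, 1], [0.0001, -0.0024, 0, 1], [0, -0.0024, 0, 1], [0, 0, 0, 0]]])

```text
t: 17.9
position: [0.6113, 0.0521, 0.0811]
eef_rot: [[-0.262, 0.965, 0.0], [0.965, 0.262, -0.0], [-0.001, 0.0, -1.0]]
force: [4.6, -2.1, -0.5]
width: 0.0242
grasp_force: 30.0
```

```bash
python3 f.py
```

```text
t 17.9 yaw 105.21 r 0.1388 ang -74.56 f_tool [-3.19  3.86  0.47] M [-0.8  -1.09  0.09] torque about nut 0.623 w 0.0242 gf 30.013763308525085
```

Emit:
play_rows(rows=[[[-0.0002, -0.0024, 0, 1], [-0.0001, -0.0024, 0, 1], [0, -0.0024, 0, 1], [0, -0.0024, 0, 1], [0, 0, 0, 0]]])

```text
t: 18.4
position: [0.6019, 0.0498, 0.0811]
eef_rot: [[-0.195, 0.981, 0.0], [0.981, 0.195, -0.0], [-0.0, 0.0, -1.0]]
force: [4.6, -2.2, -0.1]
width: 0.0246
grasp_force: 30.0
```

```bash
python3 f.py
```

```text
t 18.4 yaw 101.25 r 0.1388 ang -78.52 f_tool [-3.05  4.12  0.1 ] M [-0.58 -1.21  0.15] torque about nut 0.725 w 0.0246 gf 30.020606517791748
```

Emit:
play_rows(rows=[[[-0.0002, -0.0024, 0, 1], [-0.0001, -0.0024, 0, 1], [0, -0.0024, 0, 1], [0, -0.0024, 0, 1], [0, 0, 0, 0]]])

```text
t: 18.9
position: [0.5925, 0.0482, 0.0811]
eef_rot: [[-0.126, 0.992, 0.0], [0.992, 0.126, 0.0], [0.0, 0.0, -1.0]]
force: [4.8, -0.6, 0.5]
width: 0.0244
grasp_force: 30.0
```

```bash
python3 f.py
```

```text
t 18.9 yaw 97.26 r 0.1389 ang -82.49 f_tool [-1.21  4.66 -0.5 ] M [-0.25 -1.13  0.18] torque about nut 0.824 w 0.0244 gf 30.0267031788826
```

Emit:
play_rows(rows=[[[0, -0.0024, 0, 1], [0, -0.0024, 0, 1], [0, -0.0024, 0, 1], [0, -0.0024, 0, 1], [0, 0, 0, 0]]])

```text
t: 19.4
position: [0.5831, 0.0473, 0.0811]
eef_rot: [[-0.058, 0.998, 0.0], [0.998, 0.058, 0.0], [0.0, 0.0, -1.0]]
force: [3.7, -0.5, -0.9]
width: 0.0245
grasp_force: 30.0
```

```bash
python3 f.py
```

```text
t 19.4 yaw 93.3 r 0.1389 ang -86.37 f_tool [-0.73  3.7   0.88] M [-0.24 -1.24  0.18] torque about nut 0.693 w 0.0245 gf 30.04325419664383
```

```bash
cat > fa.py <<'E'
from h import *
T=[]
for i in range(6):
    s,R,y=st(); f=R.T@np.array(s['force']); T.append([*f,R[:,0]@s['moment'],R[:,1]@s['moment'],s['moment'][2]]); manip.snapshot('side')
T=np.array(T); m=T.mean(0); print('mean f_tool,M_tool',np.round(m,2),'sd',np.round(T.std(0),2),'torque',round(.1388*m[1]+m[5],3),'yaw',round(y,2),'t',s['t'])
E
python3 fa.py
```

```text
mean f_tool,M_tool [-1.23  4.46  0.38 -1.18 -0.28  0.2 ] sd [0.4  0.36 0.37 0.04 0.04 0.02] torque 0.819 yaw 93.32 t 19.65
```

Emit:
play_rows(rows=[[[0, -0.0024, 0, 1], [0, -0.0024, 0, 1], [0, -0.0024, 0, 1], [0, -0.0024, 0, 1], [0, 0, 0, 0]]])

```text
t: 20.2
position: [0.5735, 0.0469, 0.0811]
eef_rot: [[0.013, 1.0, 0.0], [1.0, -0.013, 0.0], [0.0, 0.0, -1.0]]
force: [4.8, 0.8, -0.3]
width: 0.0245
grasp_force: 30.1
```

```bash
python3 fa.py
```

```text
mean f_tool,M_tool [-0.28  4.83  0.2  -1.27 -0.15  0.26] sd [0.56 0.5  0.44 0.04 0.03 0.02] torque 0.935 yaw 89.33 t 20.45
```

Emit:
play_rows(rows=[[[0, -0.0024, 0, 1], [0, -0.0024, 0, 1], [0, -0.0024, 0, 1], [0, -0.0024, 0, 1], [0, 0, 0, 0]]])

```text
t: 21.0
position: [0.564, 0.0473, 0.0811]
eef_rot: [[0.082, 0.997, 0.0], [0.997, -0.082, 0.0], [0.0, 0.0, -1.0]]
force: [5.4, -0.4, 0.2]
width: 0.0239
grasp_force: 30.1
```

```bash
python3 fa.py
```

```text
mean f_tool,M_tool [-0.37  5.73  0.01 -1.36 -0.1   0.3 ] sd [0.56 0.39 0.18 0.04 0.03 0.04] torque 1.091 yaw 85.33 t 21.25
```

Near the click; smaller steps now.

Emit:
play_rows(rows=[[[0, -0.0024, 0, 1], [0, -0.0024, 0, 1], [0, 0, 0, 0]]])

```text
t: 21.6
position: [0.5593, 0.0477, 0.0811]
eef_rot: [[0.117, 0.993, 0.0], [0.993, -0.117, 0.0], [0.0, 0.0, -1.0]]
force: [5.3, -1.5, -0.5]
width: 0.0244
grasp_force: 30.1
```

```bash
python3 fa.py
```

```text
mean f_tool,M_tool [-0.36  5.65  0.47 -1.41 -0.06  0.31] sd [0.46 0.41 0.68 0.04 0.02 0.02] torque 1.09 yaw 83.32 t 21.85
```

Emit:
play_rows(rows=[[[0, -0.0024, 0, 1], [0, -0.0024, 0, 1], [0, 0, 0, 0]]])

```text
t: 22.2
position: [0.5546, 0.0483, 0.0811]
eef_rot: [[0.151, 0.988, 0.001], [0.988, -0.151, 0.0], [0.0, 0.001, -1.0]]
force: [6.0, -0.4, -0.2]
width: 0.024
grasp_force: 30.1
```

```bash
python3 fa.py
```

```text
mean f_tool,M_tool [-0.04  5.92  0.24 -1.46 -0.05  0.33] sd [0.34 0.39 0.33 0.02 0.02 0.03] torque 1.15 yaw 81.33 t 22.45
```

Emit:
play_rows(rows=[[[0, -0.0024, 0, 1], [0, -0.0024, 0, 1], [0, 0, 0, 0]]])

```text
t: 22.8
position: [0.5499, 0.049, 0.0811]
eef_rot: [[0.186, 0.983, 0.001], [0.983, -0.186, 0.0], [0.0, 0.001, -1.0]]
force: [5.9, -0.6, -1.7]
width: 0.0244
grasp_force: 30.1
```

```bash
python3 fa.py
```

```text
mean f_tool,M_tool [ 0.4   6.52  0.79 -1.6  -0.03  0.34] sd [0.47 0.47 0.71 0.01 0.03 0.03] torque 1.245 yaw 79.32 t 23.05
```

Emit:
play_rows(rows=[[[0, -0.0024, 0, 1], [0, -0.0024, 0, 1], [0, 0, 0, 0]]])

```text
t: 23.4
position: [0.5449, 0.05, 0.081]
eef_rot: [[0.22, 0.976, -0.0], [0.976, -0.22, -0.0], [-0.0, 0.0, -1.0]]
force: [5.0, -1.0, -1.1]
width: 0.0241
grasp_force: 30.1
```

```bash
python3 fa.py
```

```text
mean f_tool,M_tool [ 0.13  5.24  0.62 -1.25 -0.    0.29] sd [0.54 0.57 0.64 0.02 0.01 0.03] torque 1.021 yaw 77.34 t 23.65
```

Emit:
play_rows(rows=[[[0, -0.0024, 0, 1], [0, 0, 0, 0]]])

```text
t: 23.9
position: [0.5424, 0.0506, 0.0809]
eef_rot: [[0.237, 0.972, -0.0], [0.972, -0.237, 0.0], [-0.0, -0.0, -1.0]]
force: [3.5, -1.2, 0.1]
width: 0.024
grasp_force: 30.1
```

```bash
python3 fa.py
```

```text
mean f_tool,M_tool [-0.17  3.28  0.03 -0.97  0.03  0.27] sd [0.73 0.44 0.38 0.02 0.02 0.04] torque 0.728 yaw 76.32 t 24.15
```

Emit:
play_rows(rows=[[[0, -0.0024, 0, 1], [0, 0, 0, 0]]])

```text
t: 24.4
position: [0.5397, 0.0512, 0.0809]
eef_rot: [[0.255, 0.967, -0.001], [0.967, -0.255, 0.0], [-0.0, -0.001, -1.0]]
force: [2.2, 0.3, 0.2]
width: 0.0244
grasp_force: 30.1
```

```bash
python3 fa.py
```

```text
mean f_tool,M_tool [ 0.49  1.52  0.34 -0.5   0.02  0.26] sd [0.39 0.59 0.37 0.02 0.02 0.04] torque 0.476 yaw 75.3 t 24.65
```

Emit:
play_rows(rows=[[[0, 0, 0, 0], [0, 0, 0, 0], [0, 0, 0, 0], [0, 0, 0, 0], [0, 0, 0, 0], [0, 0, 0, 0], [0, 0, 0, 0], [0, 0, 0, 0], [0, 0, 0, 0], [0, 0, 0, 0]]], fingers=1)

```text
t: 25.7
position: [0.5401, 0.051, 0.0809]
eef_rot: [[0.254, 0.967, -0.0], [0.967, -0.254, -0.0], [-0.0, -0.0, -1.0]]
force: [0.1, -0.2, -1.0]
width: 0.094
grasp_force: 0.0
```

```bash
python3 - <<'E'
from m import *
s,R,y=st(); p,d=snap('side','rel.png'); W=cloud('side',d); hsv=cv2.cvtColor(p,cv2.COLOR_RGB2HSV)
D=W[...,:2]-np.array([.576,.186]); q=np.hypot(D[...,0],D[...,1])
og=(hsv[...,0]<15)&(hsv[...,1]>150)&(q>.1)&(q<.18)&(W[...,2]>.085)&(W[...,2]<.125); O=W[og]
print(len(O),O.mean(0),np.degrees(np.arctan2(*(O[:,:2].mean(0)-[.576,.186])[::-1])),'ztop',np.percentile(O[:,2],95)); rel(s['position'],y)
k=(q<.04)&(W[...,2]>.08)&(W[...,2]<.13)&(hsv[...,1]<80); print('head z',k.sum(),np.percentile(W[k][:,2],[50,90,98]))
E
```

```text
152 [0.56235849 0.04492519 0.11021894] -95.52315689146583 ztop 0.11537445962456329
tool shift [-0. -0.  0.] twist 0.0 | pos [0.5402 0.051  0.081 ] yaw 75.29 F [0.7 0.5 0.4] M [-0.05 -0.05 -0.  ] w 0.0944 t 25.75
head z 63 [0.11067867 0.11398625 0.11517438]
```

Emit:
play_rows(rows=[[[0, 0, -0.01, 0], [0, 0, -0.02, 0], [0, 0, -0.03, 0], [0, 0, -0.03, 0], [0, 0, -0.03, 0], [0, 0, -0.03, 0], [0, 0, 0, 0]]])

```text
t: 26.45
position: [0.5421, 0.0516, 0.2357]
eef_rot: [[0.254, 0.967, 0.006], [0.967, -0.254, 0.001], [0.002, 0.006, -1.0]]
force: [0.1, -0.2, -0.0]
width: 0.094
grasp_force: 0.0
```

Emit:
play_rows(rows=[[[-0.02, 0.01, 0, 0], [-0.04, 0.01, 0, 0], [-0.045, 0.01, 0, 0], [-0.045, 0.01, 0, 0], [-0.045, 0.01, 0, 0], [-0.045, 0.01, 0, 0], [-0.03, 0, 0, 0], [0, 0, 0, 0], [0, 0, 0, 0]]])

```text
t: 27.35
position: [0.5295, -0.2255, 0.2309]
eef_rot: [[0.255, 0.967, -0.0], [0.967, -0.255, 0.0], [0.0, -0.0, -1.0]]
force: [-0.2, 1.4, -0.4]
width: 0.094
grasp_force: 0.0
```

```bash
python3 - <<'E'
from m import *
s,R,y=st(); rel(s['position'],y)
a,d=snap('top'); b,e=snap('side')
for W in(cloud('top',d),cloud('side',e)):
    q=np.hypot(W[...,0]-.5745,W[...,1]-.186); k=(q<.037)&(q>.02)&(W[...,2]>.08)&(W[...,2]<.13); A=W[k]
    if len(A)>20: print(len(A),np.median(A[:,2]),np.degrees(np.linalg.lstsq(np.c_[A[:,:2]-[.5745,.186],np.ones(len(A))],A[:,2],rcond=None)[0][:2]))
cv2.imwrite('pics/fin.png',cv2.resize(np.hstack([a[130:300,130:330],b[90:260,180:380]])[:,:,::-1],None,fx=2,fy=2,interpolation=cv2.INTER_CUBIC))
E
```

```text
tool shift [0. 0. 0.] twist 0.0 | pos [ 0.5295 -0.2255  0.2309] yaw 75.23 F [-0.2  1.4 -0.4] M [-0.04 -0.04 -0.02] w 0.094 t 27.35
484 0.11162271888373415 [-0.56629807  0.34794035]
```

View pics/fin.png

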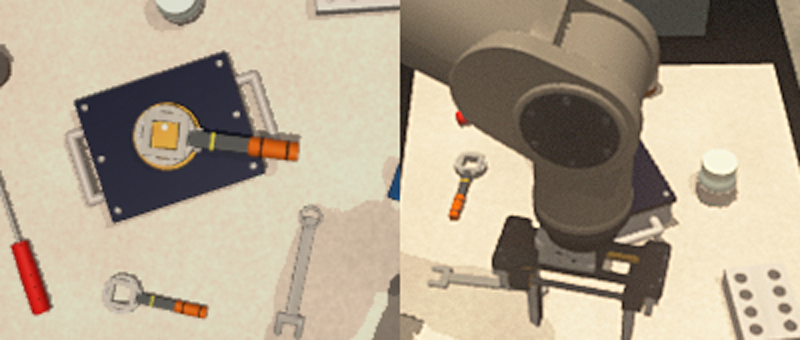

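The final view shows the wrench lying flat on the flange at (165,135), with the nut in its hole and the gripper clear.

```bash
python3 -c "
from station import manip
print(manip.finish_job())"
```

```text
the job is handed in; nothing more can be done
None
```

I set the wrench on the nut, let go, took it again by the orange grip and turned it clockwise until it broke over: the torque peaked near 1.2 N m, then fell to about 0.5 N m. I stopped there, short of the over-tightening stop, and let go; the wrench sits flat on the nut. The job was handed in at about 27 s, and the hand-in gave no verdict.

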